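# Let the jacked-up fire basket down onto its bricks

## Task

The fire basket stands jacked up above its two bricks: crack the jack's release handle open a fraction of a turn so that the basket sinks slowly, no faster than about 15 mm a second, all the way down onto the bricks. Then push the handle back and nip it firmly shut against its stop with a 10 to 20 N push, and let go. Push the thin handle with the closed fingertips, never with more than 30 N or it bends; do not touch the basket, and leave the crock, the log and the spare brick where they are.

Things in the scene. Friction and masses are not known exactly. Their poses are not given: they have to be found in the camera images.
- jack: grey low jack fixed on the stone slab, with two red bricks beside its cylinder. Origin on the slab under the cylinder's axis; z up; the valve block (56 mm square, top 58 mm above the slab) stands at x = -60, y = -260 mm of this frame, outside the basket. The base plate is 12 mm thick
- valve_axis (a point): point on the vertical axis about which the release handle turns, on top of the valve block, 85 mm above the slab; axes as jack
- handle_post (a point): centre of the steel upright post (18 mm diameter, 48 mm tall, from 78 to 126 mm above the slab) at the free end of the release handle, 103 mm above the slab and 90 mm from the handle's axis. A bar 12 mm wide, top 90 mm above the slab, joins it to the axis. Its own -x axis points from the axis to the post
- handle (a joint): turn of the release handle in rad: 0 shut against a hard stop (bar along the jack's -x), positive open, anticlockwise from above, to 1.3. Stays where left; about 3 N at the post opens it, 6 to 8 N shuts it. The basket starts to sink somewhere between 0.2 and 0.75, sooner the heavier (weight unknown), and about 1.2 mm/s faster for each further 0.01 rad; shutting stops it
- ram (a joint): height in m of the basket above its resting height: 0 is feet on the bricks, 0.035 to 0.055 at the start
- basket (a point): centre of the top face of the basket's floor plate (the basket measures 268 x 288 mm, long side along the jack's y, and its rim stands 110 mm above this point)
- crock: white stoneware jar with cork lid, 72 mm diameter, 95 mm tall, a bystander. Origin at the centre of its underside
- split_log: split piece of firewood, 220 x 55 x 45 mm, lying along its x, a bystander. Origin at the centre of its underside
- spare_brick: half brick, 102 x 102 x 65 mm, a bystander. Origin at the centre of its underside

How it is judged (in metres and radians):
On the way, in this order (a step that is already met when the one before it is completed fails the run):
1. the handle is cracked open and the basket has begun to sink (value of joint handle above 0.1 rad and distance of basket from where it was at the start of the episode above 0.005 m), for 0.1 s.
2. the basket has come down onto its bricks (value of joint ram below 0.002 m), for 0.2 s.
3. the handle is nipped firmly shut against its stop (at least 9 N) (value of joint handle below 0.02 rad and contact force between the fingers and handle above 9 N), for 0.1 s.
At the end, for the whole second after the job is handed in: the basket rests on its bricks (within 3 mm) and the released handle stays shut (within 0.03 rad of its stop) (value of joint ram below 0.003 m and value of joint handle below 0.03 rad and velocity of joint handle between -0.02 and 0.02 rad/s); the robot touches nothing.
It fails at once if the basket sinks faster than 20 mm/s (velocity of joint ram below -0.02 m/s).
It fails at once if the handle is pushed with more than 30 N (contact force between the fingers and handle above 30 N).
It fails at once if the robot's hand pushes on the basket (over 2 N) (contact force between any of the fingers, the arm and ram above 2 N).
It fails at once if a bystander is moved by more than 20 mm (distance of any of crock, split_log, spare_brick from where it was at the start of the episode above 0.02 m).
It also fails if it takes over 66 s, if anything falls off the work surface, if the arm or the gripper's body presses on something with over 40 N, if the wrist force passes 120 N, or if a joint passes its speed limit or range.

## Robot

A 6-joint arm with a two-finger parallel gripper is mounted at the origin on the work surface. World frame = base frame: x ahead of the robot, y to its left, z up, the work surface at z = 0. Lengths are in mm, angles in rad, forces in N, time in s.
With the tool pointing down it reaches from about 275 to 750 mm from the base axis. Payload 10.2 kg.
Tool frame: the origin (TCP) lies midway between the tips of the shut fingers; the grasp point (between the pads) lies 19 mm behind it; z points along the fingers, y is the line along which they close (so a half turn about z gives the same grasp; the last joint's range is limited). The gripper opens to 85 mm and grips with 20 to 120 N. Pads are 22 mm wide; open, the fingers measure 114 mm over their backs; the gripper's body (76 mm by 85 mm) begins 54 mm behind the grasp point. The pads swing forward as they close: fully open they stand 13 mm farther back than shut.
Start: joints at [-1.352, 0.313, 1.498, -0, 1.331, -0.223], TCP at [224.461, -474.603, 231.294] pointing down, gripper open.
Joint ranges: [-2.94, 2.94], [-0.97, 2.17], [0.19, 2.56], [-1.23, 4.37], [0.02, 3.11], [-2.88, 2.88]. Speed limits (rad/s): [2.39, 2.39, 3.01, 3.14, 3.14, 3.14].

## Interface

Orientations are given as a unit quaternion [w, x, y, z].
In Python, from rig import ctrl gives the robot as it stands.
- The arm moves only by the tool send_rows, never from a script. Its argument "targets" is a list of rows, each an object with "offset": the shift along the world's x, y, z in cm, a list of three; "spin": the turn about the world's z in rad. A call has 1 to 8 rows; each row is the pose to reach, as a shift and turn from the pose commanded when the call began; what a row does not reach only later rows make up. A row lasts 1/12 s, in which the tool goes at most 41.7 mm and 7.16 degrees, less where a joint would pass 70% of its speed; a pose out of reach is approached as far as the arm can. A call with a gripper value outside its range is refused whole. "grip" is the opening, from 0 (shut) to 1 (fully open), set as the call begins (left out, the last holds). The fingers move at their own pace and stop on an object; "squeeze" is the grip in N (left out, the last holds). Time passes only in rows, so rows that repeat a pose let the fingers close. It gives the time, the measured TCP pose, the force, the opening and the grip force at its end, in the units of the state.
- ctrl.sense(): the state, without advancing time (a new reading comes with each control period).
- ctrl.capture(name): name is "scene" or "top" or "wrist"; returns (picture, depth): 420x560x3 uint8, red, green, blue; 420x560 float32, mm along the optical axis (not along the pixel's ray), 0 where there is no reading.
- ctrl.calibration(name): a dict with "fx", "fy", "cx", "cy" (pixels), "view" (4x4, takes a point from world to camera coordinates); the wrist camera has in their place "mount" (4x4, takes a point from camera to tool coordinates, whose origin is the TCP and whose axes are the flange's). Camera axes: x right, y down, z forward; pixel columns grow to the right and rows downward; lengths in mm; the calibration is good to about 2 mm. A picture is of the moment at which its call begins: read the wrist's pose just before it. calibration takes no time and is no camera call.
- ctrl.finish_job(): hands the job in; it is judged then, once.
Trained networks look in the newest picture that a camera, given by its name, has taken for a name from the list of things; names that differ only in an ending like _2 or _b are one class to them, and where a whole thing is asked for, a point or a joint stands for the part that bears it (a point fixed in the world has none). Each returns a list of dicts, best first, with "conf" (0 to 1); they miss things now and then, are a little off and sometimes report something else, mostly with a low value. They report only what shows in the picture. A call takes as long as a camera call.
- ctrl.search_frame(camera, query): "box" ([left, top, right, bottom] in pixels, round what is visible of it).
- ctrl.place_of(camera, query): "uv" ([column, row] in pixels: a listed point, or the origin of a listed thing).
The state is a dict: "time_s": time; "joints": joint angles; "dq": joint speeds; "tau": joint torques, N m; "eef_pos": TCP position; "ee_rot": TCP orientation; "force": force on the tool from outside, world axes, zero at the start; "wrist_torque": the same for the moment, N m; "grip_width": opening from 0.0 (shut) to 1.0 (fully open); "grip_force": force on a finger pad.
Only numpy, scipy, OpenCV 4.12 (cv2) and the standard library are available. Lean on these libraries where they do the work, as an engineer would, in place of code of your own. Each camera call takes 0.05 s, during which the arm holds its last target. There are 200 camera calls.

## Working session

There is one attempt and no reset: what is moved stays moved. The work goes in short steps, Python scripts to look and compute and a tool call to move; the robot and the scene stay as the last step left them, time stands still between calls to the robot, and variables do not carry over. Pictures are saved under pics/ and viewed, at most 10 in all, crops included, and the job is handed in when it is done.

Besides the shell and the picture viewer there is one more tool, called after "Call:" by a JSON object that holds its "name" and its "arguments". send_rows: Moves the arm, as the interface text tells. Its arguments: {"type":"object","properties":{"targets":{"type":"array"},"grip":{"type":"number"},"squeeze":{"type":"number"}},"required":["targets"]}

```bash
mkdir -p pics; cat > h.py <<'E'
from rig import ctrl
import numpy as np, cv2
def snap(c,fn=None):
    p,d=ctrl.capture(c)
    if fn: cv2.imwrite('pics/'+fn,cv2.cvtColor(p,cv2.COLOR_RGB2BGR))
    return p,d
def ray(c,uv,z):
    """world point on pixel ray at height z"""
    k=ctrl.calibration(c); V=np.array(k['view']); Vi=np.linalg.inv(V)
    r=Vi[:3,:3]@np.array([(uv[0]-k['cx'])/k['fx'],(uv[1]-k['cy'])/k['fy'],1]); o=Vi[:3,3]
    return o+r*(z-o[2])/r[2]
def pt(c,uv,d):
    k=ctrl.calibration(c); Vi=np.linalg.inv(np.array(k['view']))
    u,v=map(int,map(round,uv)); w=d[max(v-1,0):v+2,max(u-1,0):u+2]; z=np.median(w[w>0])
    return (Vi@np.array([(uv[0]-k['cx'])/k['fx']*z,(uv[1]-k['cy'])/k['fy']*z,z,1]))[:3]
E
python3 - <<'E'
from h import *
np.set_printoptions(precision=1,suppress=True)
D={}
for c in('scene','top'):
    D[c]=snap(c,c+'0.png')[1]
for c in('scene','top'):
    for q in('jack','valve_axis','handle_post','basket','crock','split_log','spare_brick'):
        for r in ctrl.place_of(c,q)[:2]:
            print(c,q,round(r['conf'],2),np.array(r['uv']),pt(c,r['uv'],D[c]))
s=ctrl.sense();print(s['time_s'],s['eef_pos'],s['ee_rot'],s['force'])
E
```

```text
scene jack 0.98 [326.3 319.5] [646.5 175.6 142.9]
scene valve_axis 0.63 [395.8 275.6] [431.3 193.   64.4]
scene valve_axis 0.62 [273.4 216.9] [ 596.7 -102.3   91.3]
scene handle_post 0.66 [303.3 194. ] [506.6 -99.7 123.6]
scene basket 0.59 [330.  313.2] [631.2 169.5 141.5]
scene crock 0.58 [229.7 207.8] [ 674.  -186.6   92.3]
scene split_log 0.55 [235.4 155.7] [ 573.2 -320.8   44.9]
scene spare_brick 0.6 [393.9 275.1] [434.8 189.3  65.6]
top jack 0.73 [172.8 197.3] [587.  126.4 203.9]
top valve_axis 0.7 [174.1 195.7] [590.7 123.7 203.9]
top valve_axis 0.65 [270.6 202.8] [598.1 -96.6  94.3]
top handle_post 0.63 [273.2 237.7] [ 505.6 -103.9  128.9]
top basket 0.87 [160.4 184.7] [629.4 170.1 145.1]
top basket 0.15 [271.5 240.5] [499.2 -99.9 124.7]
top split_log 0.96 [364.1 218.9] [ 567.4 -342.9   46.1]
top spare_brick 0.65 [158.5 276.3] [412.6 181.6  65.8]
0.8 [ 224.5 -474.6  231.3] [0.  1.  0.2 0. ] [-0.8 -0.5 -0.2]
```

View pics/scene0.png

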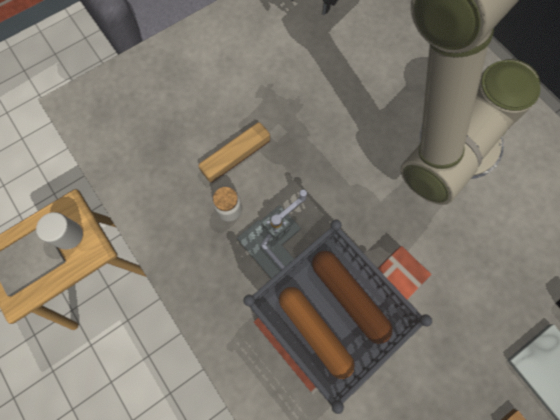

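View pics/top0.png

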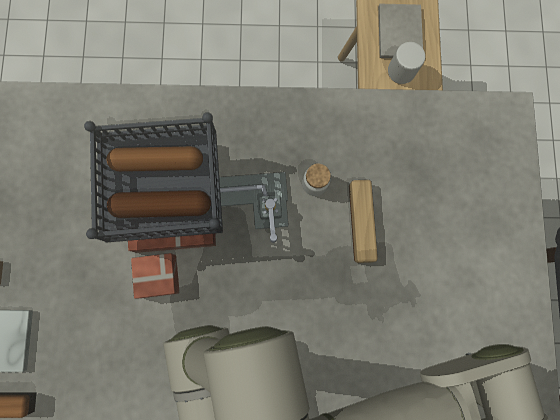

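The pictures show the post at about (273,237) in the top view and the valve axis at (270,203). The jack is nearly aligned with the world axes, and the basket is to the left at +y.

```bash
python3 - <<'E'
from h import *
np.set_printoptions(precision=1,suppress=True)
for c,a,p in(('scene',(273.4,216.9),(303.3,194)),('top',(270.6,202.8),(273.2,237.7))):
    print(c,ray(c,a,85),ray(c,p,103),ray(c,p,126))
from scipy.spatial.transform import Rotation as R
q=ctrl.sense()['ee_rot'];print(R.from_quat([*q[1:],q[0]]).as_matrix())
p,d=snap('top')
k=ctrl.calibration('top');Vi=np.linalg.inv(np.array(k['view']))
v,u=np.mgrid[0:420,0:560];P=np.stack([(u-k['cx'])/k['fx']*d,(v-k['cy'])/k['fy']*d,d,0*d+1],-1)@Vi.T
# slab/surface heights, post top
m=(np.abs(u-272)<14)&(v>215)&(v<250)&(P[...,2]>112);print('post top',m.sum(),P[m].mean(0),P[m].min(0),P[m].max(0))
m=(np.abs(u-272)<14)&(v>195)&(v<232)&(P[...,2]>75)&(P[...,2]<112);
for x in range(500,620,12):
    mm=m&(abs(P[...,0]-x)<6); print(x,mm.sum(),P[mm].mean(0)[:3] if mm.any() else '')
m=(P[...,2]>150)&(u<260)&(u>70)&(v<260)&(v>90);print('basket',P[m].min(0),P[m].max(0))
E
```

```text
scene [ 595.7 -103.9   85. ] [ 501.3 -105.   103. ] [507.2 -99.  126. ]
top [599.9 -96.6  85. ] [ 508.6 -104.1  103. ] [ 505.9 -104.   126. ]
[[ 0.9  0.4  0. ]
 [ 0.4 -0.9 -0. ]
 [-0.   0.  -1. ]]
post top 48 [ 496.6 -103.1  220.8    1. ] [ 375.2 -110.8  112.9    1. ] [ 515.1  -96.1 1257.1    1. ]
500 0 
512 0 
524 10 [ 528.  -101.    91.8]
536 24 [ 536.6 -101.1   91.5]
548 18 [547.4 -99.8  91.3]
560 25 [559.6 -98.1  91.9]
572 23 [572.1 -97.7  91.1]
584 28 [585.4 -94.7  91.2]
596 44 [595.8 -94.9  92.7]
608 23 [605.1 -94.2  93.6]
basket [375.2 -96.8 150.    1. ] [ 775.7  323.6 1257.1    1. ]
```

Call:
{"name": "send_rows", "arguments": {"targets": [{"offset": [28,41.5,0],"spin": 1.2},{"offset": [28,41.5,0],"spin": 1.2},{"offset": [28,41.5,0],"spin": 1.2},{"offset": [28,41.5,0],"spin": 1.2},{"offset": [28,41.5,0],"spin": 1.2},{"offset": [28,41.5,0],"spin": 1.2},{"offset": [28,41.5,0],"spin": 1.2},{"offset": [28,41.5,0],"spin": 1.2}], "grip": 0, "squeeze": 60}}

```text
time_s: 1.52
eef_pos: [411.6, -196.4, 231.5]
ee_rot: [0.0, 0.749, 0.662, 0.0]
force: [0.7, -1.6, 0.0]
grip_width: -0.0
grip_force: 0.0
```

Call:
{"name": "send_rows", "arguments": {"targets": [{"offset": [4.5,6.5,0],"spin": 0.1},{"offset": [9,13,0],"spin": 0.17},{"offset": [9,13,0],"spin": 0.17},{"offset": [9,13,0],"spin": 0.17},{"offset": [9,13,0],"spin": 0.17},{"offset": [9,13,0],"spin": 0.17}]}}

```text
time_s: 2.02
eef_pos: [501.2, -67.1, 231.1]
ee_rot: [-0.0, 0.691, 0.722, -0.0]
force: [-0.1, -0.5, 0.9]
grip_width: 0.002
grip_force: 0.0
```

```bash
python3 - <<'E'
from h import *
np.set_printoptions(precision=1,suppress=True)
s=ctrl.sense();print(s['time_s'],s['eef_pos'],s['ee_rot'],s['force'],s['joints'])
p,d=snap('top','top1.png')
for r in ctrl.place_of('top','handle_post')[:2]: print(r,ray('top',r['uv'],103))
snap('wrist','w1.png');k=ctrl.calibration('wrist');print(k)
for q in('handle_post','valve_axis'):print(ctrl.place_of('wrist',q)[:2])
E
```

```text
2.0167 [501.2 -67.1 231.1] [-0.   0.7  0.7 -0. ] [-0.1 -0.5  0.9] [-0.4  0.3  1.6 -0.   1.3 -0.4]
{'fx': 328.68577224335064, 'fy': 328.68577224335064, 'cx': 275.78529564890414, 'cy': 207.0947537939406, 'mount': array([[  -0. ,   -1. ,   -0.3,   67.3],
       [   1. ,   -0. ,    0. ,    0.4],
       [  -0. ,   -0.3,    1. , -142.7],
       [   0. ,    0. ,    0. ,    1. ]])}
[{'uv': [281.3, 239.1], 'conf': 0.67}]
[{'uv': [376.4, 224.4], 'conf': 0.93}]
```

View pics/top1.png

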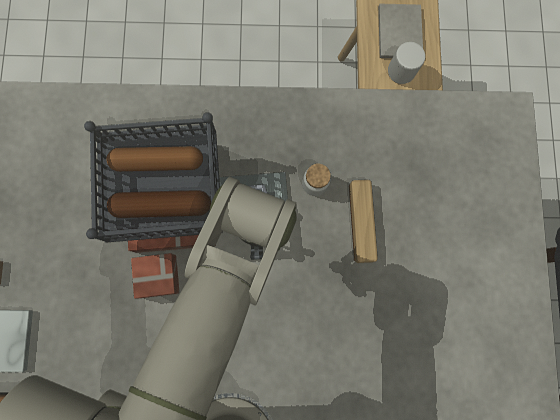

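View pics/w1.png

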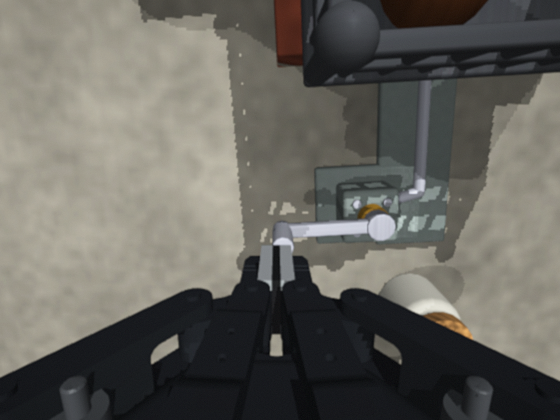

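```bash
cat >> h.py <<'E'
from scipy.spatial.transform import Rotation as R
def cloud(c):
    s=ctrl.sense(); p,d=ctrl.capture(c); k=ctrl.calibration(c)
    if c=='wrist':
        q=s['ee_rot'];T=np.eye(4);T[:3,:3]=R.from_quat([*q[1:],q[0]]).as_matrix();T[:3,3]=s['eef_pos'];T=T@np.array(k['mount'])
    else: T=np.linalg.inv(np.array(k['view']))
    v,u=np.mgrid[0:420,0:560]
    return (np.stack([(u-k['cx'])/k['fx']*d,(v-k['cy'])/k['fy']*d,d,0*d+1],-1)@T.T)[...,:3],d
E
python3 - <<'E'
from h import *
np.set_printoptions(precision=1,suppress=True)
P,d=cloud('wrist')
v,u=np.mgrid[0:420,0:560]
m=(v<100)&(u>300)&(d>0)&(P[...,2]>100)
print('rim z',np.percentile(P[m][:,2],[50,95,99.5]),'y min',np.percentile(P[m&(P[...,2]>150)][:,1],[0.5,2,10]))
for (a,b) in((350,35),(450,50),(540,40)):print(P[b,a])
m=(v>215)&(v<245)&(u>270)&(u<300)&(P[...,2]>115)&(P[...,2]<140)&(d>0);print('post',m.sum(),P[m].mean(0),P[m].min(0),P[m].max(0))
m=(v>205)&(v<245)&(u>355)&(u<400)&(P[...,2]>80)&(d>0);print('axis',m.sum(),P[m].mean(0),P[m].min(0),P[m].max(0))
for a in(310,330,350):
    m=(abs(u-a)<8)&(v>205)&(v<245)&(P[...,2]>80)&(d>0);print(P[m].mean(0),np.ptp(P[m],0))
P,d=cloud('top'); w=P[150:212,110:200,2];w=w[(w>50)&(w<400)];print('log',np.mean(w),np.percentile(w,[5,50,95]))
P,d=cloud('top'); w=P[150:212,110:200,2];w=w[(w>50)&(w<400)];print('log',np.mean(w))
E
```

```text
rim z [192.  249.6 251.5] y min [17.4 19.  23.5]
[522.5  26.3 251.1]
[568.7  27.9 227.2]
[604.2  32.9 228. ]
post 209 [507.4 -96.3 123.5] [ 499.1 -101.2  115.2] [516.5 -93.1 127.5]
axis 845 [592.8 -91.5  90.7] [ 574.7 -104.8   80. ] [609.3 -79.7  94.1]
[533.5 -97.9  88.9] [13.6 12.8 11.7]
[551.7 -96.   88.9] [13.7 13.3 11.5]
[569.8 -94.1  89. ] [14.4 13.4 11.3]
log 179.0903657398518 [141.6 194.5 204.1]
log 179.1020477771215
```

Call:
{"name": "send_rows", "arguments": {"targets": [{"offset": [0.4,0.3,0],"spin": -0.12},{"offset": [0.4,0.3,0],"spin": -0.24},{"offset": [0.4,0.3,0],"spin": -0.36},{"offset": [0.4,0.3,0],"spin": -0.48},{"offset": [0.4,0.3,0],"spin": -0.6},{"offset": [0.4,0.3,0],"spin": -0.72},{"offset": [0.4,0.3,0],"spin": -0.84},{"offset": [0.4,0.3,0],"spin": -0.96}]}}

```text
time_s: 3.08
eef_pos: [504.8, -65.6, 231.3]
ee_rot: [0.0, 0.948, 0.317, 0.0]
force: [-0.3, -1.3, -0.9]
grip_width: -0.002
grip_force: 0.0
```

Call:
{"name": "send_rows", "arguments": {"targets": [{"offset": [0,0,0],"spin": -0.12},{"offset": [0,0,0],"spin": -0.24},{"offset": [0,0,0],"spin": -0.36},{"offset": [0,0,0],"spin": -0.48},{"offset": [0,0,0],"spin": -0.6},{"offset": [0,0,0],"spin": -0.72},{"offset": [0,0,0],"spin": -0.84},{"offset": [0,0,0],"spin": -0.96}]}}

```text
time_s: 3.75
eef_pos: [504.8, -65.6, 231.3]
ee_rot: [0.0, 0.988, -0.157, 0.0]
force: [-0.7, 0.2, 0.2]
grip_width: -0.002
grip_force: 0.0
```

Call:
{"name": "send_rows", "arguments": {"targets": [{"offset": [0,0,0],"spin": -0.12},{"offset": [0,0,0],"spin": -0.24},{"offset": [0,0,0],"spin": -0.36},{"offset": [0,0,0],"spin": -0.48},{"offset": [0,0,-1],"spin": -0.6},{"offset": [0,0,-2],"spin": -0.72},{"offset": [0,0,-3],"spin": -0.84},{"offset": [0,0,-4],"spin": -0.96}]}}

```text
time_s: 4.42
eef_pos: [504.8, -65.6, 190.9]
ee_rot: [-0.0, 0.804, -0.595, 0.0]
force: [0.6, 0.2, 0.8]
grip_width: -0.002
grip_force: 0.0
```

Call:
{"name": "send_rows", "arguments": {"targets": [{"offset": [0,0.2,-2.5],"spin": -0.1},{"offset": [0,0.2,-5],"spin": -0.2},{"offset": [0,0.2,-7.5],"spin": -0.2},{"offset": [0,0.2,-9.2],"spin": -0.2},{"offset": [0,0.2,-9.2],"spin": -0.2}]}}

```text
time_s: 4.83
eef_pos: [503.1, -63.0, 96.3]
ee_rot: [0.001, 0.742, -0.67, -0.003]
force: [-0.3, -0.9, -0.9]
grip_width: -0.001
grip_force: 0.0
```

```bash
python3 - <<'E'
from h import *
s=ctrl.sense();print(s['eef_pos'],s['force'],s['joints'])
snap('wrist','w2.png')
E
```

```text
[503.10453903 -63.03842642  96.31484352] [-0.30654451 -0.90284214 -0.94032266] [-3.56082993e-01  4.29088280e-01  1.71638357e+00  5.01248015e-06
  1.00211705e+00  2.68359659e+00]
```

View pics/w2.png

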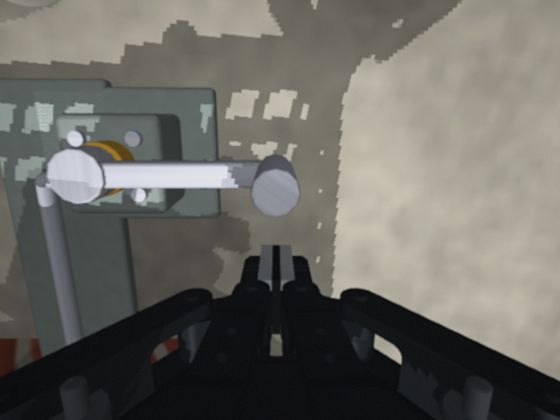

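The post's top is at (275,190), straight ahead of the closed tips at (276,250), so I'll close in.

Call:
{"name": "send_rows", "arguments": {"targets": [{"offset": [0.1,-0.4,0],"spin": 0},{"offset": [0.1,-0.8,0],"spin": 0},{"offset": [0.1,-1.0,0],"spin": 0},{"offset": [0.1,-1.0,0],"spin": 0}]}}

```text
time_s: 5.22
eef_pos: [506.3, -74.1, 100.2]
ee_rot: [-0.0, 0.742, -0.67, 0.001]
force: [-0.1, 0.9, 0.2]
grip_width: -0.002
grip_force: 0.0
```

Call:
{"name": "send_rows", "arguments": {"targets": [{"offset": [0,-0.2,0],"spin": 0},{"offset": [0,-0.4,0],"spin": 0},{"offset": [0,-0.4,0],"spin": 0}]}}

```text
time_s: 5.47
eef_pos: [506.0, -77.6, 99.4]
ee_rot: [-0.0, 0.742, -0.67, 0.0]
force: [-1.1, 0.3, -0.3]
grip_width: -0.0
grip_force: 0.0
```

Call:
{"name": "send_rows", "arguments": {"targets": [{"offset": [0,-0.2,0],"spin": 0},{"offset": [0,-0.4,0],"spin": 0},{"offset": [0,-0.4,0],"spin": 0}]}}

```text
time_s: 5.72
eef_pos: [505.9, -81.6, 99.2]
ee_rot: [0.0, 0.742, -0.67, -0.0]
force: [-0.1, -0.1, 1.2]
grip_width: -0.001
grip_force: 0.0
```

Call:
{"name": "send_rows", "arguments": {"targets": [{"offset": [0,-0.3,0],"spin": 0},{"offset": [0.1,-0.6,0],"spin": 0.05},{"offset": [0.15,-0.9,0],"spin": 0.1},{"offset": [0.2,-1.2,0],"spin": 0.12},{"offset": [0.2,-1.4,0],"spin": 0.15},{"offset": [0.2,-1.4,0],"spin": 0.15}]}}

```text
time_s: 6.22
eef_pos: [507.6, -95.5, 99.1]
ee_rot: [0.0, 0.791, -0.612, -0.0]
force: [-0.9, 1.5, -1.0]
grip_width: 0.003
grip_force: 0.4
```

```bash
cat > st.py <<'E'
from h import *
np.set_printoptions(precision=4,suppress=True)
def hgt():
    P,d=cloud('top'); w=P[150:212,110:200,2]; return np.nanmean(w[(w>50)&(w<400)])
a=hgt();s=ctrl.sense();print('t',round(s['time_s'],2),'log',round(a,2),np.round(s['eef_pos'],1),np.round(s['force'],1))
W,d=cloud('wrist');v,u=np.mgrid[0:420,0:560]
E
python3 st.py
```

```text
t 6.27 log 179.05 [507.8 -95.4  99.2] [-0.2 -0.  -0.4]
```

```bash
sed -i '/^W,d/d' st.py; python3 -c "
from h import *
snap('wrist','w3.png')"
```

```text
(no output)
```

View pics/w3.png

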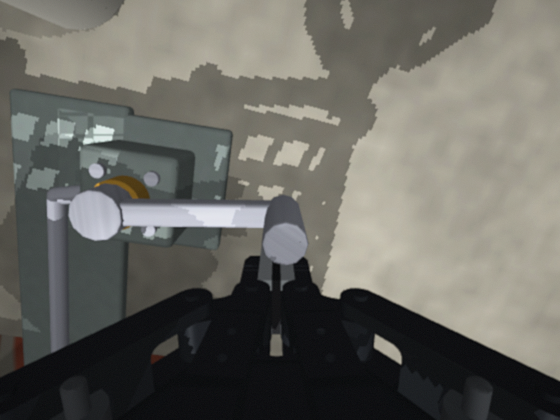

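In w3 the post at (285,240) rests against the tips, and the bar has turned about 0.13 rad relative to the block. I'll keep opening in small steps.

Call:
{"name": "send_rows", "arguments": {"targets": [{"offset": [0.05,-0.2,0],"spin": 0.02},{"offset": [0.1,-0.4,0],"spin": 0.04},{"offset": [0.15,-0.6,0],"spin": 0.06},{"offset": [0.15,-0.6,0],"spin": 0.06}]}}

```text
time_s: 6.7
eef_pos: [509.5, -101.7, 99.2]
ee_rot: [0.0, 0.809, -0.588, 0.0]
force: [-1.3, 1.7, 0.3]
grip_width: 0.001
grip_force: 0.8
```

```bash
python3 st.py
```

```text
t 6.75 log 179.02 [ 509.6 -101.7   99.3] [-0.3 -0.3 -0.7]
```

Call:
{"name": "send_rows", "arguments": {"targets": [{"offset": [0.08,-0.2,0],"spin": 0.02},{"offset": [0.15,-0.4,0],"spin": 0.04},{"offset": [0.15,-0.4,0],"spin": 0.04},{"offset": [0.15,-0.4,0],"spin": 0.04}]}}

```text
time_s: 7.08
eef_pos: [511.2, -105.6, 99.3]
ee_rot: [-0.0, 0.82, -0.572, 0.0]
force: [0.2, -0.4, 0.4]
grip_width: 0.001
grip_force: 0.2
```

```bash
python3 st.py
```

```text
t 7.13 log 179.08 [ 511.2 -105.6   99.4] [-0.   0.5  1. ]
```

Call:
{"name": "send_rows", "arguments": {"targets": [{"offset": [0.08,-0.2,0],"spin": 0.02},{"offset": [0.15,-0.4,0],"spin": 0.05},{"offset": [0.15,-0.4,0],"spin": 0.05},{"offset": [0.15,-0.4,0],"spin": 0.05}]}}

```text
time_s: 7.47
eef_pos: [512.6, -109.5, 99.3]
ee_rot: [0.0, 0.834, -0.552, 0.0]
force: [-0.3, 1.0, -0.4]
grip_width: 0.001
grip_force: 0.3
```

```bash
python3 st.py
```

```text
t 7.52 log 179.07 [ 512.6 -109.5   99.3] [ 0.   0.5 -0.2]
```

Call:
{"name": "send_rows", "arguments": {"targets": [{"offset": [0.1,-0.2,0],"spin": 0.02},{"offset": [0.17,-0.4,0],"spin": 0.05},{"offset": [0.17,-0.4,0],"spin": 0.05},{"offset": [0.17,-0.4,0],"spin": 0.05}]}}

```text
time_s: 7.85
eef_pos: [514.2, -113.4, 99.3]
ee_rot: [0.0, 0.848, -0.531, 0.0]
force: [-0.9, 0.5, -0.1]
grip_width: 0.001
grip_force: 0.5
```

```bash
python3 st.py
```

```text
t 7.9 log 178.99 [ 514.2 -113.4   99.3] [-1.4  0.2  0.2]
```

Call:
{"name": "send_rows", "arguments": {"targets": [{"offset": [0.1,-0.2,0],"spin": 0.02},{"offset": [0.2,-0.4,0],"spin": 0.05},{"offset": [0.2,-0.4,0],"spin": 0.05},{"offset": [0.2,-0.4,0],"spin": 0.05}]}}

```text
time_s: 8.23
eef_pos: [516.2, -117.3, 99.3]
ee_rot: [0.0, 0.861, -0.509, 0.0]
force: [-0.1, 1.3, -1.0]
grip_width: -0.001
grip_force: 0.5
```

```bash
python3 st.py
```

```text
t 8.28 log 179.01 [ 516.2 -117.4   99.3] [-0.4  0.9 -0.1]
```

Call:
{"name": "send_rows", "arguments": {"targets": [{"offset": [0.1,-0.2,0],"spin": 0.02},{"offset": [0.2,-0.4,0],"spin": 0.05},{"offset": [0.2,-0.4,0],"spin": 0.05},{"offset": [0.2,-0.4,0],"spin": 0.05}]}}

```text
time_s: 8.62
eef_pos: [518.2, -121.3, 99.3]
ee_rot: [0.0, 0.873, -0.488, 0.0]
force: [-1.3, 1.5, -0.6]
grip_width: -0.006
grip_force: 0.6
```

```bash
python3 st.py
```

```text
t 8.67 log 177.06 [ 518.2 -121.3   99.3] [-0.5  0.9  0.7]
```

Sinking has begun; I'll hold and measure the speed.

Call:
{"name": "send_rows", "arguments": {"targets": [{"offset": [0,0,0],"spin": 0},{"offset": [0,0,0],"spin": 0}]}}

```text
time_s: 8.83
eef_pos: [518.2, -121.3, 99.4]
ee_rot: [-0.0, 0.873, -0.488, 0.0]
force: [-0.6, 0.2, 0.2]
grip_width: -0.004
grip_force: 0.4
```

```bash
python3 st.py
```

```text
t 8.88 log 175.08 [ 518.2 -121.3   99.3] [-0.1  0.9 -0.8]
```

Call:
{"name": "send_rows", "arguments": {"targets": [{"offset": [0,0,0],"spin": 0},{"offset": [0,0,0],"spin": 0},{"offset": [0,0,0],"spin": 0}]}}

```text
time_s: 9.13
eef_pos: [518.2, -121.3, 99.4]
ee_rot: [-0.0, 0.873, -0.487, 0.0]
force: [0.1, 1.0, -0.3]
grip_width: 0.0
grip_force: 0.3
```

```bash
python3 st.py
```

```text
t 9.18 log 172.38 [ 518.2 -121.3   99.3] [ 0.2 -0.6  0.2]
```

Sinking at about 9 mm/s, which is good. While it sinks I'll take the fingers to the other side of the post.

Call:
{"name": "send_rows", "arguments": {"targets": [{"offset": [-0.3,0.5,0],"spin": 0},{"offset": [-0.6,1.0,0],"spin": 0},{"offset": [-0.6,1.0,1.5],"spin": 0},{"offset": [-0.6,1.0,4],"spin": 0},{"offset": [-0.6,1.0,6.5],"spin": 0},{"offset": [-0.6,1.0,7],"spin": 0}]}}

```text
time_s: 9.68
eef_pos: [513.3, -111.4, 173.2]
ee_rot: [-0.0, 0.873, -0.487, 0.003]
force: [0.8, 0.3, 0.8]
grip_width: 0.001
grip_force: 0.0
```

```bash
python3 st.py; python3 - <<'E'
from h import *
P,d=cloud('wrist');v,u=np.mgrid[0:420,0:560]
p,_=snap('wrist','w4.png')
m=(P[...,2]>118)&(P[...,2]<132)&(d>0)&(abs(P[...,0]-522)<25)&(abs(P[...,1]+140)<25);print('post',m.sum(),P[m].mean(0),P[m].min(0),P[m].max(0))
E
```

```text
t 9.73 log 167.31 [ 513.1 -111.3  172.2] [ 0.3 -0.6  1.3]
post 730 [ 522.18007224 -141.28466803  125.76698191] [ 512.80328174 -149.759587    118.05659507] [ 530.64082404 -132.26011173  128.60331038]
```

View pics/w4.png

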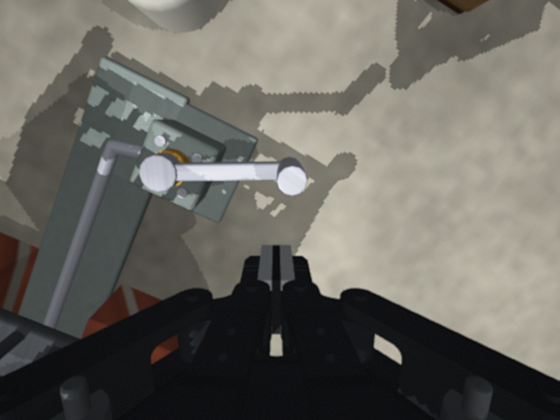

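w4 shows the post free at (292,177), which is world (522,-141), with the fingers clear of it. I'll go over to the far side.

Call:
{"name": "send_rows", "arguments": {"targets": [{"offset": [1.3,-3.0,0],"spin": 0},{"offset": [2.6,-5.9,0],"spin": 0},{"offset": [2.6,-5.9,0],"spin": 0},{"offset": [2.6,-5.9,-3.5],"spin": 0},{"offset": [2.6,-5.9,-7.0],"spin": 0},{"offset": [2.6,-5.9,-7.3],"spin": 0},{"offset": [2.6,-5.9,-7.3],"spin": 0}]}}

```text
time_s: 10.42
eef_pos: [536.8, -169.4, 94.3]
ee_rot: [-0.0, 0.873, -0.487, -0.003]
force: [-0.0, 0.2, 0.5]
grip_width: -0.001
grip_force: 0.0
```

```bash
python3 st.py
```

```text
t 10.47 log 160.68 [ 538.  -170.1   96.4] [-0.1  0.1  0.5]
```

Call:
{"name": "send_rows", "arguments": {"targets": [{"offset": [0,0,0],"spin": 0},{"offset": [0,0,0],"spin": 0},{"offset": [0,0,0],"spin": 0},{"offset": [0,0,0],"spin": 0},{"offset": [0,0,0],"spin": 0},{"offset": [0,0,0],"spin": 0},{"offset": [0,0,0],"spin": 0},{"offset": [0,0,0],"spin": 0}]}}

```text
time_s: 11.13
eef_pos: [538.1, -170.3, 96.3]
ee_rot: [-0.0, 0.873, -0.487, 0.0]
force: [0.3, -0.6, 0.2]
grip_width: -0.003
grip_force: 0.0
```

Call:
{"name": "send_rows", "arguments": {"targets": [{"offset": [0,0,0],"spin": 0},{"offset": [0,0,0],"spin": 0},{"offset": [0,0,0],"spin": 0},{"offset": [0,0,0],"spin": 0},{"offset": [0,0,0],"spin": 0},{"offset": [0,0,0],"spin": 0},{"offset": [0,0,0],"spin": 0},{"offset": [0,0,0],"spin": 0}]}}

```text
time_s: 11.8
eef_pos: [538.1, -170.3, 96.3]
ee_rot: [-0.0, 0.873, -0.487, -0.0]
force: [-0.6, -0.1, -0.2]
grip_width: 0.001
grip_force: 0.0
```

```bash
python3 st.py
```

```text
t 11.85 log 147.15 [ 538.1 -170.3   96.3] [-0.2  0.2  0.5]
```

Call:
{"name": "send_rows", "arguments": {"targets": [{"offset": [0,0,0],"spin": 0},{"offset": [0,0,0],"spin": 0},{"offset": [0,0,0],"spin": 0},{"offset": [0,0,0],"spin": 0},{"offset": [0,0,0],"spin": 0},{"offset": [0,0,0],"spin": 0},{"offset": [0,0,0],"spin": 0},{"offset": [0,0,0],"spin": 0}]}}

```text
time_s: 12.52
eef_pos: [538.1, -170.3, 96.3]
ee_rot: [-0.0, 0.873, -0.487, 0.0]
force: [0.1, -0.1, -0.7]
grip_width: -0.001
grip_force: 0.0
```

Call:
{"name": "send_rows", "arguments": {"targets": [{"offset": [0,0,0],"spin": 0},{"offset": [0,0,0],"spin": 0},{"offset": [0,0,0],"spin": 0},{"offset": [0,0,0],"spin": 0},{"offset": [0,0,0],"spin": 0},{"offset": [0,0,0],"spin": 0},{"offset": [0,0,0],"spin": 0},{"offset": [0,0,0],"spin": 0}]}}

```text
time_s: 13.18
eef_pos: [538.1, -170.3, 96.3]
ee_rot: [-0.0, 0.873, -0.487, -0.0]
force: [0.1, -0.9, -0.8]
grip_width: -0.001
grip_force: 0.0
```

```bash
python3 st.py
```

```text
t 13.23 log 133.58 [ 538.1 -170.3   96.3] [ 0.7  1.3 -0.3]
```

Call:
{"name": "send_rows", "arguments": {"targets": [{"offset": [0,0,0.3],"spin": 0},{"offset": [0,0,0.3],"spin": 0},{"offset": [0,0,0.3],"spin": 0},{"offset": [0,0,0.3],"spin": 0},{"offset": [0,0,0.3],"spin": 0},{"offset": [0,0,0.3],"spin": 0},{"offset": [0,0,0.3],"spin": 0},{"offset": [0,0,0.3],"spin": 0}]}}

```text
time_s: 13.9
eef_pos: [538.1, -170.3, 99.3]
ee_rot: [-0.0, 0.873, -0.487, -0.0]
force: [-0.6, -0.1, 0.7]
grip_width: -0.0
grip_force: 0.0
```

Call:
{"name": "send_rows", "arguments": {"targets": [{"offset": [0,0,0],"spin": 0},{"offset": [0,0,0],"spin": 0},{"offset": [0,0,0],"spin": 0},{"offset": [0,0,0],"spin": 0},{"offset": [0,0,0],"spin": 0},{"offset": [0,0,0],"spin": 0},{"offset": [0,0,0],"spin": 0},{"offset": [0,0,0],"spin": 0}]}}

```text
time_s: 14.57
eef_pos: [538.1, -170.3, 99.3]
ee_rot: [-0.0, 0.873, -0.487, 0.0]
force: [0.2, -0.0, -0.4]
grip_width: -0.002
grip_force: 0.0
```

```bash
python3 st.py
```

```text
t 14.62 log 131.85 [ 538.1 -170.3   99.3] [ 0.4 -1.4  0.2]
```

Call:
{"name": "send_rows", "arguments": {"targets": [{"offset": [0,0,0],"spin": 0},{"offset": [0,0,0],"spin": 0},{"offset": [0,0,0],"spin": 0},{"offset": [0,0,0],"spin": 0},{"offset": [0,0,0],"spin": 0},{"offset": [0,0,0],"spin": 0},{"offset": [0,0,0],"spin": 0},{"offset": [0,0,0],"spin": 0}]}}

```text
time_s: 15.28
eef_pos: [538.1, -170.3, 99.3]
ee_rot: [0.0, 0.873, -0.487, -0.0]
force: [-0.1, -0.8, 0.2]
grip_width: -0.003
grip_force: 0.0
```

```bash
python3 st.py
```

```text
t 15.33 log 131.88 [ 538.1 -170.3   99.3] [-0.4 -0.5 -0.6]
```

The basket is down: its height is steady and it sank 47 mm. Now closing the handle.

Call:
{"name": "send_rows", "arguments": {"targets": [{"offset": [-0.4,0.6,0],"spin": 0},{"offset": [-0.8,1.2,0],"spin": -0.05},{"offset": [-1.1,1.6,0],"spin": -0.08},{"offset": [-1.4,2.0,0],"spin": -0.12},{"offset": [-1.7,2.4,0],"spin": -0.15},{"offset": [-1.7,2.4,0],"spin": -0.15}]}}

```text
time_s: 15.83
eef_pos: [520.8, -145.9, 99.5]
ee_rot: [0.0, 0.834, -0.552, 0.0]
force: [1.8, -1.6, -0.5]
grip_width: -0.001
grip_force: 0.7
```

Call:
{"name": "send_rows", "arguments": {"targets": [{"offset": [-0.25,0.4,0],"spin": -0.05},{"offset": [-0.5,0.8,0],"spin": -0.1},{"offset": [-0.7,1.15,0],"spin": -0.15},{"offset": [-0.7,1.15,0],"spin": -0.15}]}}

```text
time_s: 16.17
eef_pos: [514.2, -134.8, 99.5]
ee_rot: [0.0, 0.79, -0.613, 0.001]
force: [1.0, -2.2, -1.8]
grip_width: -0.003
grip_force: 1.2
```

Call:
{"name": "send_rows", "arguments": {"targets": [{"offset": [-0.15,0.3,0],"spin": -0.04},{"offset": [-0.25,0.5,0],"spin": -0.08},{"offset": [-0.25,0.5,0],"spin": -0.1}]}}

```text
time_s: 16.42
eef_pos: [511.7, -130.3, 99.5]
ee_rot: [0.0, 0.759, -0.651, 0.001]
force: [-0.0, -4.7, 0.8]
grip_width: -0.004
grip_force: 2.4
```

Call:
{"name": "send_rows", "arguments": {"targets": [{"offset": [-0.05,0.2,0],"spin": -0.03},{"offset": [-0.1,0.4,0],"spin": -0.05},{"offset": [-0.1,0.4,0],"spin": -0.05}]}}

```text
time_s: 16.67
eef_pos: [510.2, -126.6, 99.5]
ee_rot: [0.001, 0.743, -0.67, 0.0]
force: [-2.8, -6.6, 1.2]
grip_width: 0.001
grip_force: 3.1
```

Call:
{"name": "send_rows", "arguments": {"targets": [{"offset": [0,0.1,0],"spin": 0},{"offset": [0,0.15,0],"spin": 0},{"offset": [0,0.15,0],"spin": 0}]}}

```text
time_s: 16.92
eef_pos: [510.0, -125.4, 99.5]
ee_rot: [0.001, 0.743, -0.669, 0.0]
force: [-4.6, -10.1, 1.5]
grip_width: -0.002
grip_force: 4.1
```

Call:
{"name": "send_rows", "arguments": {"targets": [{"offset": [0,0.05,0],"spin": 0},{"offset": [0,0.05,0],"spin": 0}]}}

```text
time_s: 17.08
eef_pos: [509.9, -125.0, 99.5]
ee_rot: [0.001, 0.743, -0.669, 0.0]
force: [-4.7, -9.3, 1.4]
grip_width: 0.004
grip_force: 4.3
```

```bash
python3 - <<'E'
from h import *
snap('wrist','w5.png');s=ctrl.sense();print(s['eef_pos'],s['force'],s['joints'])
E
```

```text
[ 509.88757094 -124.98891148   99.45668537] [-5.19684165 -9.06458754  1.67104996] [-0.4624252   0.45628162  1.66303012 -0.00316965  1.0228336   2.57593802]
```

View pics/w5.png

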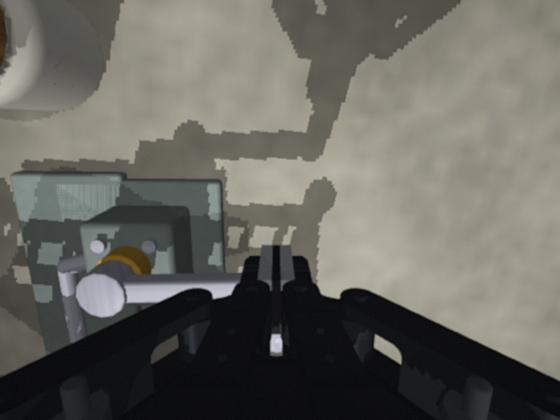

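Call:
{"name": "send_rows", "arguments": {"targets": [{"offset": [0,0.05,0],"spin": 0},{"offset": [0,0.1,0],"spin": 0},{"offset": [0,0.1,0],"spin": 0}]}}

```text
time_s: 17.38
eef_pos: [509.8, -124.0, 99.5]
ee_rot: [0.001, 0.743, -0.669, 0.0]
force: [-5.5, -8.1, 1.4]
grip_width: 0.003
grip_force: 4.3
```

Call:
{"name": "send_rows", "arguments": {"targets": [{"offset": [0,0.05,0],"spin": 0},{"offset": [0,0.1,0],"spin": 0},{"offset": [0,0.1,0],"spin": 0}]}}

```text
time_s: 17.63
eef_pos: [509.9, -123.0, 99.4]
ee_rot: [0.001, 0.743, -0.669, 0.0]
force: [-4.7, -8.5, 2.2]
grip_width: -0.001
grip_force: 4.3
```

Still turning; it moves 1 mm for each 1 mm commanded at about 8 N. I'll continue.

Call:
{"name": "send_rows", "arguments": {"targets": [{"offset": [0,0.05,0],"spin": 0},{"offset": [0,0.1,0],"spin": 0},{"offset": [0,0.1,0],"spin": 0}]}}

```text
time_s: 17.88
eef_pos: [509.8, -122.6, 99.4]
ee_rot: [0.002, 0.743, -0.669, 0.0]
force: [-6.3, -13.0, 1.4]
grip_width: 0.002
grip_force: 6.1
```

Call:
{"name": "send_rows", "arguments": {"targets": [{"offset": [0,0.05,0],"spin": 0},{"offset": [0,0.1,0],"spin": 0},{"offset": [0,0.1,0],"spin": 0}]}}

```text
time_s: 18.13
eef_pos: [509.8, -122.6, 99.5]
ee_rot: [0.003, 0.743, -0.669, 0.001]
force: [-6.2, -18.2, -0.5]
grip_width: 0.001
grip_force: 8.7
```

The stop is reached: position stalled and force about 19 N. I'll hold briefly, then back off.

Call:
{"name": "send_rows", "arguments": {"targets": [{"offset": [0,0,0],"spin": 0},{"offset": [0,0,0],"spin": 0},{"offset": [0,0,0],"spin": 0}]}}

```text
time_s: 18.38
eef_pos: [509.8, -122.6, 99.5]
ee_rot: [0.002, 0.743, -0.669, 0.001]
force: [-6.4, -17.6, -0.6]
grip_width: 0.0
grip_force: 8.6
```

Call:
{"name": "send_rows", "arguments": {"targets": [{"offset": [0,-0.3,0],"spin": 0},{"offset": [0.1,-1,0],"spin": 0},{"offset": [0.2,-2,0],"spin": 0},{"offset": [0.2,-3,0],"spin": 0},{"offset": [0.2,-3,3],"spin": 0},{"offset": [0.2,-3,6],"spin": 0},{"offset": [0.2,-3,8],"spin": 0},{"offset": [0.2,-3,8],"spin": 0}]}}

```text
time_s: 19.05
eef_pos: [514.2, -151.2, 183.5]
ee_rot: [-0.001, 0.742, -0.67, 0.004]
force: [-0.4, -0.5, 0.2]
grip_width: -0.002
grip_force: 0.0
```

```bash
python3 st.py; python3 - <<'E'
from h import *
snap('wrist','w6.png')
E
```

```text
t 19.1 log 131.9 [ 513.4 -150.7  181.1] [-0.2  1.3 -0.2]
```

View pics/w6.png

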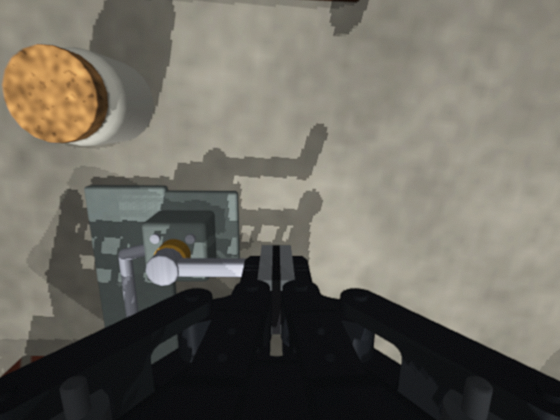

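w6 shows the bar from (165,268) to (240,268), parallel to the block, so the handle is shut. The fingers are clear above it, the crock hasn't been disturbed, and the basket is still on its bricks.

```bash
python3 -c "
from rig import ctrl
print(ctrl.finish_job())"
```

```text
the job is handed in; nothing more can be done
None
```

The job is handed in at about 19 s of the 66 s allowed, with no verdict returned: the basket sank at about 9–10 mm/s onto its bricks, and the handle was nipped shut at about 19 N by the wrist sensor and released.

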